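Park the deodorizer pod in the fence corner and close its cover

TASK

Slide the grey deodorizer pod across its plywood board into the corner of the wooden fence, square and flush against both fence strips (long side along the strip farthest from the robot). Only once it sits there, press its raised cover straight down until it is fully home. Leave the heel pad lying on the board, and everything else on the bench, where it is.

Things in the scene. Friction and masses are not known exactly. Their poses are not given: they have to be found in the camera images.
- board: fixed plywood board, 280 mm (its x) by 340 mm (its y), 14 mm thick, with an L-shaped fence of wooden strips 18 mm thick standing 30 mm above the board top: one along the +x edge (far from the robot, inner face at x = +122 mm), one along the +y edge (robot's left, inner face at y = +152 mm). Origin: centre of its underside, on the bench. It lies somewhere else and turned up to 0.3 rad each time
- fence_corner (a point): inner corner where the two fence strips meet, at the board's top surface; axes as the board's (both strips lie on its +x and +y sides)
- pod: loose grey plastic deodorizer pod, a box 90 mm (its x) by 130 mm (its y) by 44 mm high, about 0.45 kg, carrying a push-on cover; origin at the centre of its underside, which stands on the board top. Home in the corner its x and y axes are parallel to the board's and its centre is 45 mm from the far strip and 65 mm from the left strip
- pod_cover (a joint): the pod's grey slotted cover, 86 x 126 mm and 12 mm thick, slides straight down over a black collar: 0 = standing proud with a 12 mm gap, 0.012 = fully home. It is stiff (about 8 N) and stays where it is pressed
- cover_top (a point): centre of the cover's top face: 68 mm above the pod's underside when proud, 56 mm when home
- stray_pad: hard black rubber heel pad, D-shaped, 67 x 64 mm, 8 mm thick, straight edge towards its -x; origin at the centre of its round part (32 mm radius), underside; lying on the board near the right-hand end of the far fence strip
- pad1: hard black rubber heel pad, D-shaped, 67 x 64 mm, 8 mm thick, straight edge towards its -x; origin at the centre of its round part (32 mm radius), underside; lowest of a stack of three on the bench
- pad2: hard black rubber heel pad, D-shaped, 67 x 64 mm, 8 mm thick, straight edge towards its -x; origin at the centre of its round part (32 mm radius), underside; middle of the stack
- pad3: hard black rubber heel pad, D-shaped, 67 x 64 mm, 8 mm thick, straight edge towards its -x; origin at the centre of its round part (32 mm radius), underside; top of the stack
- bowl: white ceramic key bowl, 130 mm across, 50 mm high, origin at the centre of its underside; bystander
- tin: flat round steel polish tin, 82 mm across, 26 mm high, origin at the centre of its underside; bystander
- brush: wooden shoe brush, 150 x 50 x 44 mm, lying bristles down, long along its x, origin at the centre of its underside; bystander
- spray: aluminium bottle with white cap, 54 mm across, 160 mm high, standing, origin at the centre of its underside; bystander
Mind the look-alikes: they are no part of the job. Leave any green or orange look-alike of the pod alone.

How it is judged:
By the outcome, as a careful person would: the job done as asked, in the order asked, and still so for the second after the job is handed in, with the robot touching nothing.
It also fails if it takes over 61 s, if anything falls off the work surface, if the arm or the gripper's body presses on something with over 40 N, if the wrist force passes 120 N, or if a joint passes its speed limit or range.

ROBOT

A 7-joint arm with a two-finger parallel gripper is mounted at the origin on the work surface. World frame = base frame: x ahead of the robot, y to its left, z up, the work surface at z = 0. Lengths are in m, angles in rad, forces in N, time in s.
With the tool pointing down it reaches from about 0.4 to 0.85 m from the base axis. Payload 10.4 kg.
Tool frame: the origin (TCP) lies midway between the tips of the shut fingers; the grasp point (between the pads) lies 19 mm behind it; z points along the fingers, x is the direction in which the jaws open and shut, and the axes are right-handed (so a half turn about z gives the same grasp; the last joint's range is limited). The gripper opens to 87 mm and grips with 3 to 60 N. Pads are 19 mm wide; open, the fingers measure 117 mm over their backs; the gripper's body (75 mm by 190 mm) begins 51 mm behind the grasp point.
Start: joints at [1.221, 0.332, -0.065, 1.46, 0.022, 1.35, -0.088], TCP at [0.201, -0.592, 0.192] pointing down, gripper open.
Joint ranges: [-2.6, 2.6], [-0.5, 2.12], [-1.47, 1.34], [0.16, 2.42], [-1.27, 4.41], [0.06, 2.06], [-2.6, 2.6]. Speed limits (rad/s): [2.22, 2.22, 2.79, 2.79, 3.14, 3.14, 3.14].

INTERFACE

Orientations are given as a unit quaternion [x, y, z, w].
In Python, from bench import r gives the robot as it stands. The module is installed in compiled form; this text tells all that it offers.
- The arm moves only by the tool play_rows, never from a script. Its argument "commands" is a list of rows, each a list of 7 numbers: the shift along the world's x, y, z in cm, then the turn, a rotation vector about the world's x, y, z in rad, then the finger opening in cm, from 0 to 8.7. A call has 1 to 20 rows; each row shifts and turns the commanded pose from where the row before left it; what a row does not reach is not made up. A row lasts 1/8 s, in which the tool goes at most 62.5 mm and 10.7 degrees, less where a joint would pass 70% of its speed; a pose out of reach is approached as far as the arm can. A call is refused whole if a number of a shift passes 6.25 or a number of a turn 0.188, either way. A call with a gripper value outside its range is refused whole. The fingers move at their own pace and stop on an object; "grip_force" is the grip in N (left out, the last holds). Time passes only in rows, so rows that do not move let the fingers close. It gives the time, the measured TCP pose, the force and the opening at its end, in the units of the state.
- r.read_state(): the state, without advancing time (a new reading comes with each control period).
- r.camera(name): name is "scene" or "top"; returns a dict with "img" (420x560x3 uint8, red, green, blue), "K" (3x3 intrinsics, pixels), "camera_from_world" (4x4, takes a point from world to camera coordinates). Camera axes: x right, y down, z forward; pixel columns grow to the right and rows downward; lengths in m; the calibration is good to about 2 mm. A picture is of the moment at which its call begins. There is no depth.
- r.close_job(): hands the job in, once; it reports no verdict.
The state is a dict: "time": time; "joint_positions": joint angles; "joint_vel": joint speeds; "joint_torque": joint torques, N m; "ee_pos": TCP position; "eef_rot": TCP orientation; "ft_force": force on the tool from outside, world axes, zero at the start; "torque": the same for the moment, N m; "width": finger opening in m.
Only numpy, scipy, OpenCV 4.12 (cv2) and the standard library are available. Lean on these libraries where they do the work, as an engineer would, in place of code of your own. Each camera call takes 0.05 s, during which the arm holds its last target. There are 200 camera calls.

## Working session

There is one attempt and no reset: what is moved stays moved. The work goes in short steps, Python scripts to look and compute and a tool call to move; the robot and the scene stay as the last step left them, time stands still between calls to the robot, and variables do not carry over. Pictures are saved under pics/ and viewed, about 8 in all and at most 12, crops included, and the job is handed in when it is done.

Besides the shell and the picture viewer there is one more tool, called in YAML: its name, and indented under it one key for each argument. play_rows: Moves the arm, as the interface text tells. Its arguments: {"type":"object","properties":{"commands":{"type":"array","items":{"type":"array","items":{"type":"number"}}},"grip_force":{"type":"number"}},"required":["commands"]}

```bash
mkdir -p pics; cat > h.py <<'E'
import numpy as np, cv2
from bench import r
def snap(n,tag):
    c=r.camera(n); cv2.imwrite(f'pics/{tag}.png',c['img'][:,:,::-1]); np.savez(f'pics/{tag}.npz',**c); return c
def load(tag): return dict(np.load(f'pics/{tag}.npz'))
def ray(c,u,v):
    T=c['camera_from_world'];R=T[:3,:3];o=-R.T@T[:3,3]
    d=R.T@np.linalg.inv(c['K'])@np.array([u,v,1.]);return o,d/np.linalg.norm(d)
def onz(c,u,v,z):
    o,d=ray(c,u,v);return o+d*(z-o[2])/d[2]
def proj(c,p):
    q=c['K']@(c['camera_from_world']@np.append(p,1))[:3];return q[:2]/q[2]
def tri(c1,p1,c2,p2):
    P=[c['K']@c['camera_from_world'][:3] for c in(c1,c2)]
    X=cv2.triangulatePoints(P[0],P[1],np.array(p1,float).reshape(2,-1),np.array(p2,float).reshape(2,-1));return X[:3,0]/X[3,0]
E
python3 - <<'E'
from h import *
a=snap('scene','s0');b=snap('top','t0')
for c in(a,b): print(ray(c,280,210),c['K'][0,0])
print(r.read_state())
cv2.imwrite('pics/both.png',cv2.resize(a['img'][:,:,::-1],(800,600)))
cv2.imwrite('pics/topb.png',cv2.resize(b['img'][:,:,::-1],(800,600)))
E
```

```text
(array([1.63063601, 0.47859805, 0.96101391]), array([-0.72716027, -0.32351528, -0.60545504])) 544.9552249906402
(array([0.26505561, 0.00393727, 1.46547753]), array([ 0.16818673, -0.01829891, -0.9855853 ])) 501.85420964944245
{'time': 0.1, 'joint_positions': array([ 1.22139207,  0.33281271, -0.06467988,  1.46083418,  0.02161534,
        1.3499127 , -0.08847852]), 'joint_vel': array([ 8.29347400e-04, -2.05189207e-03, -5.15667787e-05, -1.81979331e-03,
       -3.12182545e-04,  8.17013749e-04, -1.21277798e-04]), 'joint_torque': array([ 1.74444911e-03, -6.24543142e+01,  2.50221690e-02, -3.90719211e+01,
       -6.13156054e-02,  3.65367474e-02,  2.17950458e-05]), 'ee_pos': array([ 0.20049241, -0.59156831,  0.19094202]), 'eef_rot': array([ 8.12724061e-01, -5.82648433e-01, -5.38473813e-04, -3.37707015e-04]), 'ft_force': array([0.42992254, 0.33753923, 0.15708565]), 'torque': array([-0.0509125 , -0.02135499,  0.00945283]), 'width': 0.08693437982528521}
```

View pics/both.png

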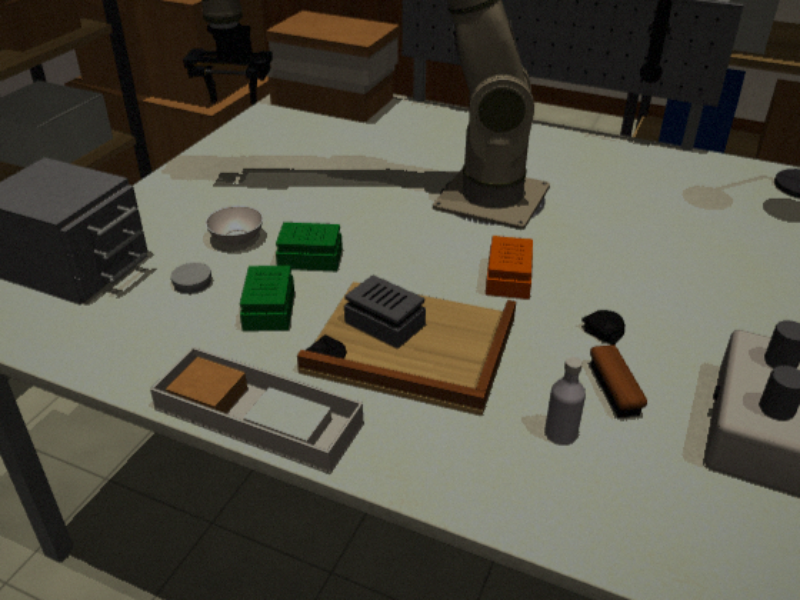

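View pics/topb.png

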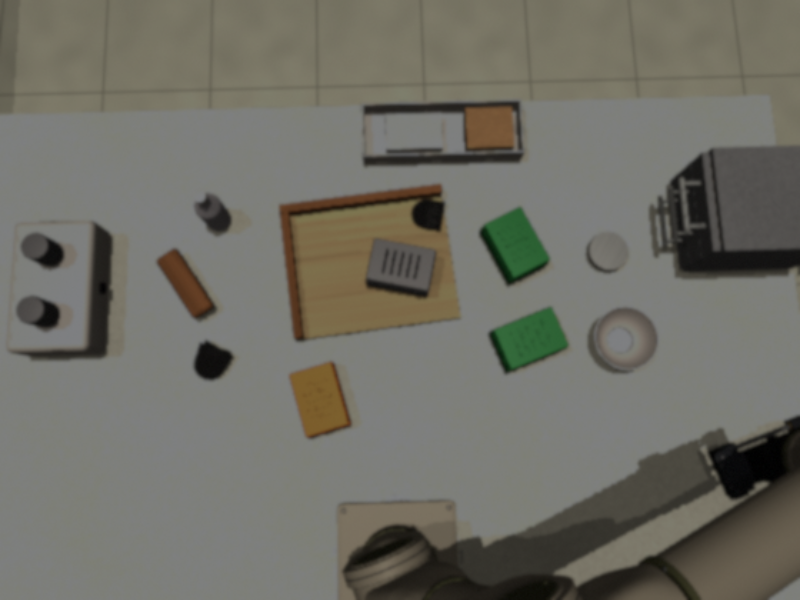

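Scene picture (800 px scale): the grey pod is at (385,310), on the board, with the fence corner at (490,400) and the stray pad at (325,347). In the top picture the pod is at (400,267), the fence corner at about (285,208) and the stray pad at (428,214).

Candidates for the pod in the top picture are the grey one at (400,267), green at (515,245) and (529,340), and orange at (320,400). The grey one on the board matches the description. Next I'll look at close crops of it.

```bash
python3 - <<'E'
from h import *
a=load('s0')['img'];b=load('t0')['img']
A=cv2.resize(a[180:300,200:370],None,fx=4,fy=4,interpolation=2)
B=cv2.resize(b[120:245,185:330],None,fx=4,fy=4,interpolation=2)
A=cv2.convertScaleAbs(A,alpha=1.6);B=cv2.convertScaleAbs(B,alpha=1.6)
cv2.imwrite('pics/ca.png',A[:,:,::-1]);cv2.imwrite('pics/cb.png',B[:,:,::-1])
E
```

```text
(no output)
```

View pics/ca.png

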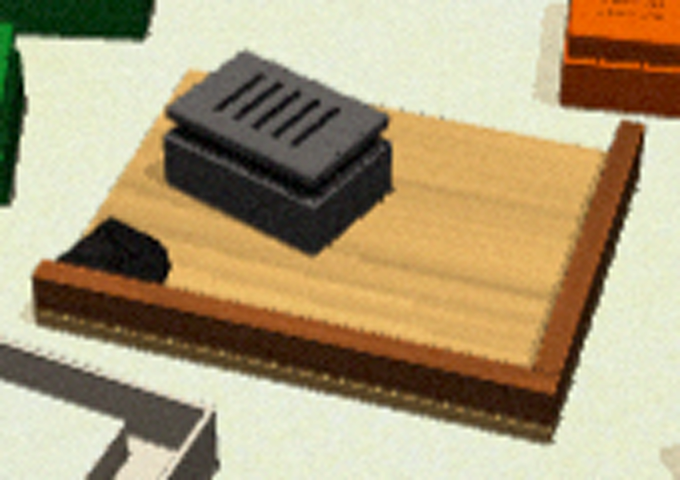

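View pics/cb.png

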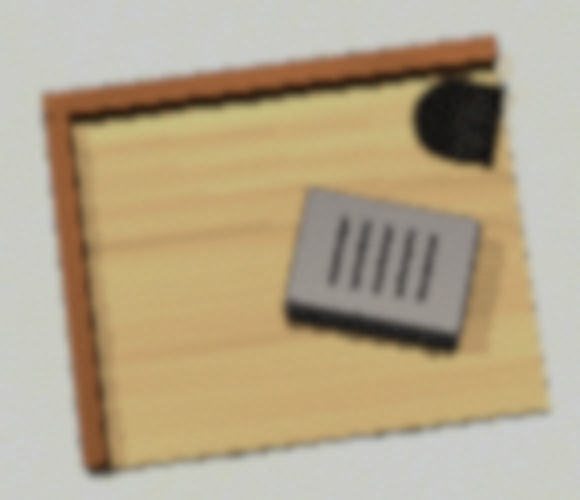

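The crops show the grey slotted pod with a clear gap under its cover, the wooden L fence and the D-shaped pad. In crop b the cover corners are (310,187), (482,222), (458,335) and (286,303), and the inner fence corner is about (70,113).

```bash
python3 - <<'E'
from h import *
a=load('s0');b=load('t0')
# masks
def lin(P): 
    vx,vy,x,y=cv2.fitLine(np.array(P,np.float32),cv2.DIST_HUBER,0,.01,.01).ravel(); return np.array([x,y]),np.array([vx,vy])
ib=b['img'].astype(int); 
red=(ib[:,:,0]>ib[:,:,2]*1.9)&(ib[:,:,0]>ib[:,:,1]*1.45)&(ib[:,:,0]>50)
red[:, :190]=0;red[:125]=0;red[245:]=0;red[:,325:]=0
n,l,st,ce=cv2.connectedComponentsWithStats(red.astype(np.uint8)); k=1+np.argmax(st[1:,4]); m=l==k; print(st[k])
# outer edge of far strip: top red pixel per column; of left strip: leftmost per row -> world at z=.044
up=[onz(b,u,np.where(m[:,u])[0].min()-.5,.044)[:2] for u in range(205,300)]
le=[onz(b,np.where(m[v])[0].min()-.5,v,.044)[:2] for v in range(155,228)]
(p,d),(q,e)=lin(up),lin(le)
t=np.linalg.solve(np.c_[d,-e],q-p);oc=p+d*t[0]
yawf=np.arctan2(-d[1],-d[0]) if d[1]<0 else np.arctan2(d[1],d[0])
print('outer corner',oc,'far strip dir deg',np.degrees(yawf)-90,'left strip',np.degrees(np.arctan2(e[1],e[0])))
for x in[(494,38),(88,472)]: print('end',onz(b,(x[0]+.5)/4+184.5,(x[1]+.5)/4+119.5,.044))
cb=lambda x,y:((x+.5)/4+184.5,(y+.5)/4+119.5); ca=lambda x,y:((x+.5)/4+199.5,(y+.5)/4+179.5)
print('tri outer corner',tri(a,ca(556,388),b,cb(44,94)))
# cover: order in b: far-left, far-right, near-right, near-left ; scene matched
B=[(310,187),(482,222),(458,335),(286,303)];A=[(322,180),(166,108),(245,50),(389,122)]
X=[]
for x,y in zip(A,B):
    X.append(onz(b,*cb(*y),.082));print('tri',tri(a,ca(*x),b,cb(*y)),'z.082',X[-1])
X=np.array(X);print('centre',X.mean(0)); v=(X[0]+X[3]-X[1]-X[2])/2;print('len',np.linalg.norm(v),np.linalg.norm((X[0]+X[1]-X[2]-X[3])/2),'yaw',np.degrees(np.arctan2(v[1],v[0]))-90)
yb=np.radians(np.degrees(yawf)-90);Rb=np.array([[np.cos(yb),-np.sin(yb)],[np.sin(yb),np.cos(yb)]])
ic=oc-Rb@[.018,.018];home=ic-Rb@[.045,.065]
print('inner',ic,'home',home,'pod in corner frame',Rb.T@(X.mean(0)[:2]-ic))
for n,c in (('pad',[(416,122),(503,85),(492,168),(450,80)]),):
  for k in c: print(n,Rb.T@(onz(b,*cb(*k),.022)[:2]-ic))
E
```

```text
[197 130 111 107 968]
outer corner [0.71140754 0.21833883] far strip dir deg 6.156212 left strip 6.2618866
end [ 0.74830509 -0.11354641  0.044     ]
end [0.43416726 0.18847948 0.044     ]
tri outer corner [0.71336251 0.22206266 0.045334  ]
tri [0.62787099 0.02910044 0.07800584] z.082 [0.62837683 0.02505524 0.082     ]
tri [ 0.59991472 -0.09562448  0.07789267] z.082 [ 0.59927754 -0.09612899  0.082     ]
tri [ 0.51865333 -0.07550553  0.07923986] z.082 [ 0.51840064 -0.07595367  0.082     ]
tri [0.54627673 0.04506661 0.07322434] z.082 [0.54479638 0.04402257 0.082     ]
centre [ 0.57271285 -0.02575121  0.082     ]
len 0.12373163384151692 0.08452568538903883 yaw -12.95911038541034
inner [0.69544166 0.19851232] home [0.65767173 0.12906139] pod in corner frame [-0.14607098 -0.20980887]
pad [-0.03066219 -0.25103914]
pad [-0.01102783 -0.31972238]
pad [-0.07346393 -0.30197548]
pad [-0.00177488 -0.2809326 ]
```

Board yaw is +6.2° and pod yaw is −13°. The triangulated heights of 73–79 mm (expected 82) and 45 mm (expected 44) fit. In the corner frame the pod is at (−146, −210) mm. The stray pad covers y −250…−320 mm, so I'll push along +y first, then +x.

play_rows:
  commands:
    - [2.92, 3.89, 0, 0, 0, 0.085, 4]
    - [2.92, 3.89, 0, 0, 0, 0.085, 4]
    - [2.92, 3.89, 0, 0, 0, 0.085, 4]
    - [2.92, 3.89, 0, 0, 0, 0.085, 4]
    - [2.92, 3.89, 0, 0, 0, 0.085, 4]
    - [2.92, 3.89, 0, 0, 0, 0.085, 4]
    - [2.92, 3.89, 0, 0, 0, 0.085, 4]
    - [2.92, 3.89, 0, 0, 0, 0.085, 4]
    - [2.92, 3.89, 0, 0, 0, 0.085, 4]
    - [2.92, 3.89, 0, 0, 0, 0.085, 4]
    - [2.92, 3.89, 0, 0, 0, 0.085, 4]
    - [2.92, 3.89, 0, 0, 0, 0.085, 4]
    - [0, 0, 0, 0, 0, 0, 4]
    - [0, 0, 0, 0, 0, 0, 4]

```text
time: 1.85
ee_pos: [0.5506, -0.1257, 0.1912]
eef_rot: [0.994, -0.112, -0.0, 0.0]
ft_force: [0.6, -0.2, -0.2]
width: 0.0401
```

play_rows:
  commands:
    - [0, 0, -3, 0, 0, 0, 4]
    - [0, 0, -3, 0, 0, 0, 4]
    - [0, 0, -3, 0, 0, 0, 4]
    - [0, 0, -3, 0, 0, 0, 4]
    - [0, 0, -2.5, 0, 0, 0, 4]
    - [0, 0, -1, 0, 0, 0, 4]
    - [0, 0, -1, 0, 0, 0, 4]
    - [0, 0, 0, 0, 0, 0, 4]

```text
time: 2.85
ee_pos: [0.5509, -0.1255, 0.0266]
eef_rot: [0.994, -0.112, -0.0, 0.0]
ft_force: [-0.4, 0.2, -0.5]
width: 0.0396
```

```bash
python3 - <<'E'
from h import *
a=snap('scene','s1');b=snap('top','t1')
A=cv2.resize(a['img'][150:300,190:370],(400,333),interpolation=2);B=cv2.resize(b['img'][115:265,185:365],(400,333),interpolation=2)
cv2.imwrite('pics/m1.png',cv2.convertScaleAbs(np.hstack([A,B]),alpha=1.5)[:,:,::-1])
E
```

```text
(no output)
```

View pics/m1.png

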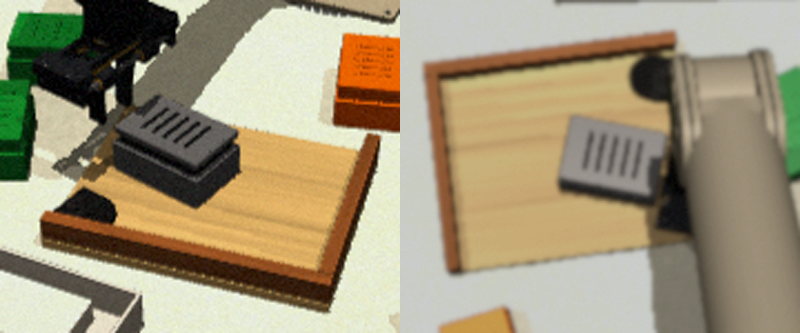

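The picture shows the fingers down behind the pod's right face, with both fingers facing it squarely and the pad clear. Next I push along an arc towards the left strip, turning the pod square on the way.

play_rows:
  commands:
    - [0.2, 0.9, 0, 0, 0, 0, 4]
    - [0.2, 0.9, 0, 0, 0, 0, 4]
    - [0.2, 0.9, 0, 0, 0, 0, 4]
    - [0.22, 1, 0, 0, 0, 0.0256, 4]
    - [0.2, 1, 0, 0, 0, 0.0256, 4]
    - [0.17, 1, 0, 0, 0, 0.0256, 4]
    - [0.15, 1, 0, 0, 0, 0.0256, 4]
    - [0.12, 1, 0, 0, 0, 0.0256, 4]
    - [0.1, 1, 0, 0, 0, 0.0256, 4]
    - [0.07, 1, 0, 0, 0, 0.0256, 4]
    - [0.05, 1, 0, 0, 0, 0.0256, 4]
    - [0.02, 1, 0, 0, 0, 0.0256, 4]
    - [0, 1, 0, 0, 0, 0.0256, 4]
    - [-0.03, 1, 0, 0, 0, 0.0256, 4]
    - [-0.05, 1, 0, 0, 0, 0.0256, 4]
    - [-0.08, 1, 0, 0, 0, 0.0256, 4]
    - [0, 0, 0, 0, 0, 0, 4]

```text
time: 5.08
ee_pos: [0.5665, 0.0339, 0.0269]
eef_rot: [0.998, 0.056, 0.0, -0.001]
ft_force: [0.1, 1.4, 4.3]
width: 0.0402
```

```bash
python3 - <<'E'
from h import *
a=snap('scene','s2');b=snap('top','t2')
A=cv2.resize(a['img'][150:300,190:370],(400,333),interpolation=2);B=cv2.resize(b['img'][115:265,185:365],(400,333),interpolation=2)
cv2.imwrite('pics/m2.png',cv2.convertScaleAbs(np.hstack([A,B]),alpha=1.5)[:,:,::-1])
E
```

```text
(no output)
```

View pics/m2.png

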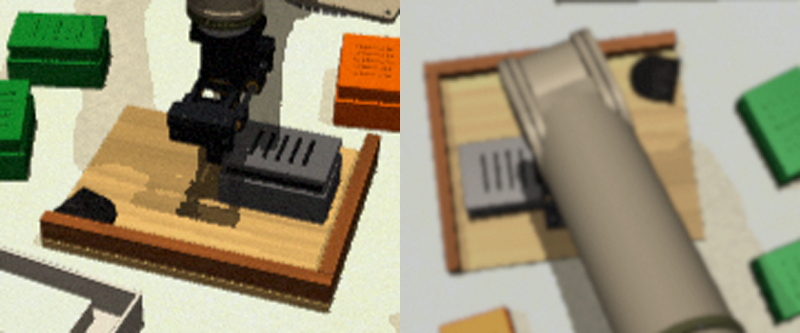

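The pod is now square to the board and about 1 cm from the left strip. I'll ease it on to contact.

play_rows:
  commands:
    - [-0.03, 0.3, 0, 0, 0, 0, 4]
    - [-0.03, 0.3, 0, 0, 0, 0, 4]
    - [-0.03, 0.25, 0, 0, 0, 0, 4]
    - [-0.02, 0.15, 0, 0, 0, 0, 4]
    - [0, 0, 0, 0, 0, 0, 4]

```text
time: 5.8
ee_pos: [0.5657, 0.0398, 0.0269]
eef_rot: [0.999, 0.053, 0.0, 0.001]
ft_force: [0.1, -5.5, 6.5]
width: 0.0402
```

play_rows:
  commands:
    - [-0.04, 0.4, 0, 0, 0, 0, 4]
    - [0, 0, 0, 0, 0, 0, 4]
    - [0, 0, 0, 0, 0, 0, 4]

```text
time: 6.18
ee_pos: [0.5653, 0.0441, 0.0268]
eef_rot: [0.999, 0.054, 0.0, 0.001]
ft_force: [0.1, -4.0, 5.9]
width: 0.0398
```

```bash
python3 - <<'E'
from h import *
a=snap('scene','s3')
cv2.imwrite('pics/m3.png',cv2.convertScaleAbs(cv2.resize(a['img'][195:295,260:370],None,fx=6,fy=6,interpolation=2),alpha=1.8)[:,:,::-1])
E
```

```text
(no output)
```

View pics/m3.png

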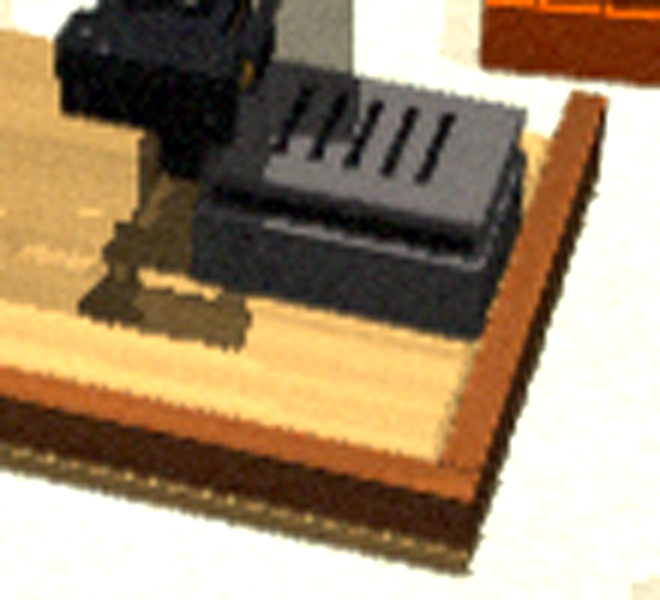

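The pod moved on 4 mm at a steady force of about 4 N, so that was sliding friction and it isn't at the strip yet. The cover gap is still open.

play_rows:
  commands:
    - [-0.03, 0.25, 0, 0, 0, 0, 4]
    - [-0.03, 0.25, 0, 0, 0, 0, 4]
    - [0, 0, 0, 0, 0, 0, 4]
    - [0, 0, 0, 0, 0, 0, 4]

```text
time: 6.72
ee_pos: [0.5647, 0.049, 0.0269]
eef_rot: [0.999, 0.053, 0.0, 0.001]
ft_force: [1.2, -4.1, 6.7]
width: 0.0399
```

play_rows:
  commands:
    - [-0.03, 0.25, 0, 0, 0, 0, 4]
    - [-0.02, 0.2, 0, 0, 0, 0, 4]
    - [0, 0, 0, 0, 0, 0, 4]
    - [0, 0, 0, 0, 0, 0, 4]

```text
time: 7.22
ee_pos: [0.5646, 0.0506, 0.0269]
eef_rot: [0.999, 0.052, 0.0, 0.002]
ft_force: [0.9, -12.6, 8.5]
width: 0.0404
```

Now it's at the strip: the motion stalled and the force rose to 12.6 N, with the tool yaw at 6.0°. I retreat, go round and push along +x.

```bash
python3 -c "
from h import *
print(r.read_state()['joint_positions'].round(2))"
```

```text
[ 0.36  0.44 -0.65  1.77  0.31  1.04 -0.29]
```

play_rows:
  commands:
    - [0.05, -0.6, 0, 0, 0, 0, 4]
    - [0.2, -1.5, 0, 0, 0, 0, 4]
    - [0.2, -1.5, 0, 0, 0, 0, 4]
    - [0, 0, 2, 0, 0, 0, 4]
    - [0, 0, 4, 0, 0, 0, 4]
    - [0, 0, 4, 0, 0, 0, 4]
    - [0, 0, 3, 0, 0, 0, 4]
    - [0, 0, 0, 0, 0, 0, 4]

```text
time: 8.22
ee_pos: [0.5699, 0.0202, 0.1605]
eef_rot: [0.999, 0.055, 0.003, 0.0]
ft_force: [-0.3, 0.2, 0.2]
width: 0.0401
```

play_rows:
  commands:
    - [-0.97, 0.95, 0, 0, 0, -0.157, 6]
    - [-0.97, 0.95, 0, 0, 0, -0.157, 6]
    - [-0.97, 0.95, 0, 0, 0, -0.157, 6]
    - [-0.97, 0.95, 0, 0, 0, -0.157, 6]
    - [-0.97, 0.95, 0, 0, 0, -0.157, 6]
    - [-0.97, 0.95, 0, 0, 0, -0.157, 6]
    - [-0.97, 0.95, 0, 0, 0, -0.157, 6]
    - [-0.97, 0.95, 0, 0, 0, -0.157, 6]
    - [-0.97, 0.95, 0, 0, 0, -0.157, 6]
    - [-0.97, 0.95, 0, 0, 0, -0.157, 6]
    - [0, 0, 0, 0, 0, 0, 6]
    - [0, 0, 0, 0, 0, 0, 6]

```text
time: 9.72
ee_pos: [0.4715, 0.114, 0.1567]
eef_rot: [0.746, -0.666, 0.0, 0.0]
ft_force: [0.2, 0.5, 0.7]
width: 0.0599
```

```bash
python3 - <<'E'
from h import *
a=snap('scene','s4');b=snap('top','t4')
A=cv2.resize(a['img'][150:300,190:370],(400,333),interpolation=2);B=cv2.resize(b['img'][115:265,185:365],(400,333),interpolation=2)
cv2.imwrite('pics/m4.png',cv2.convertScaleAbs(np.hstack([A,B]),alpha=1.5)[:,:,::-1])
print(r.read_state()['joint_positions'].round(2))
E
```

```text
[ 0.26  0.09 -0.62  1.84  0.06  1.23 -1.83]
```

View pics/m4.png

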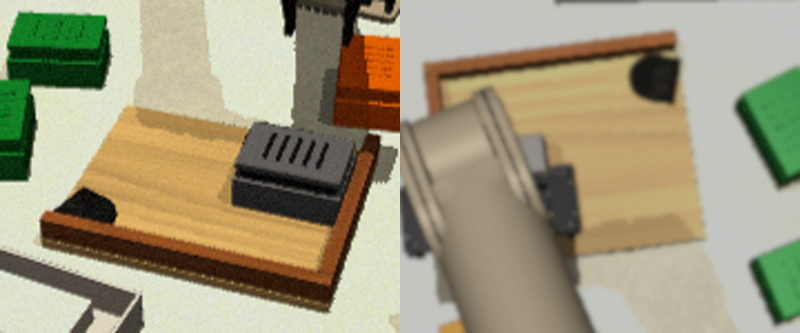

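The pod stands flush against the left strip with its gap open, and the tool is behind its near face at yaw −83.5° (6.5° in board terms). I descend and push along board x. Home is about 100 mm away, plus a 30 mm approach.

play_rows:
  commands:
    - [0, 0, -3, 0, 0, 0, 6]
    - [0, 0, -3, 0, 0, 0, 6]
    - [0, 0, -3, 0, 0, 0, 6]
    - [0, 0, -2, 0, 0, 0, 6]
    - [0, 0, -1, 0, 0, 0, 6]
    - [0, 0, -1, 0, 0, 0, 6]
    - [0, 0, 0, 0, 0, -0.005, 6]
    - [1, 0.11, 0, 0, 0, 0, 6]
    - [1, 0.11, 0, 0, 0, 0, 6]
    - [0.6, 0.07, 0, 0, 0, 0, 6]
    - [0.6, 0.07, 0, 0, 0, 0, 6]
    - [0, 0, 0, 0, 0, 0, 6]

```text
time: 11.32
ee_pos: [0.5035, 0.1181, 0.0266]
eef_rot: [0.743, -0.669, -0.0, 0.0]
ft_force: [-0.8, 0.3, -0.6]
width: 0.0598
```

play_rows:
  commands:
    - [1, 0.11, 0, 0, 0, 0, 6]
    - [1, 0.11, 0, 0, 0, 0, 6]
    - [1, 0.11, 0, 0, 0, 0, 6]
    - [1, 0.11, 0, 0, 0, 0, 6]
    - [1, 0.11, 0, 0, 0, 0, 6]
    - [1, 0.11, 0, 0, 0, 0, 6]
    - [1, 0.11, 0, 0, 0, 0, 6]
    - [1, 0.11, 0, 0, 0, 0, 6]
    - [0.5, 0.05, 0, 0, 0, 0, 6]
    - [0, 0, 0, 0, 0, 0, 6]

```text
time: 12.58
ee_pos: [0.5889, 0.1274, 0.0267]
eef_rot: [0.743, -0.669, 0.0, -0.0]
ft_force: [0.2, 0.3, -0.4]
width: 0.0602
```

```bash
python3 - <<'E'
from h import *
a=snap('scene','s5');b=snap('top','t5')
A=cv2.resize(a['img'][150:300,190:370],(400,333),interpolation=2);B=cv2.resize(b['img'][115:265,185:365],(400,333),interpolation=2)
cv2.imwrite('pics/m5.png',cv2.convertScaleAbs(np.hstack([A,B]),alpha=1.5)[:,:,::-1])
E
```

```text
(no output)
```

View pics/m5.png

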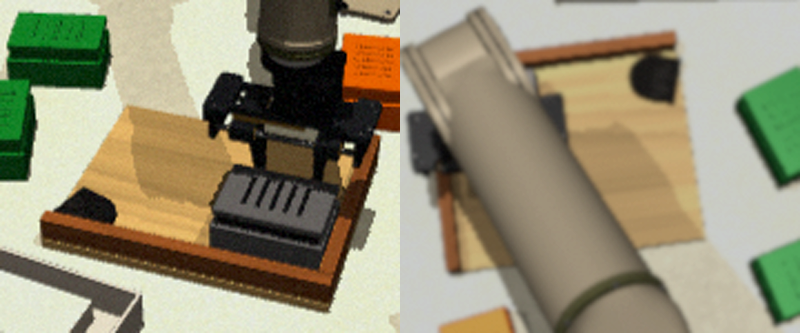

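The pod is travelling along the left strip and is close to the far strip. That was 9 of my views, counting crops. I continue gently.

play_rows:
  commands:
    - [0.4, 0.04, 0, 0, 0, 0, 6]
    - [0.4, 0.04, 0, 0, 0, 0, 6]
    - [0.3, 0.03, 0, 0, 0, 0, 6]
    - [0, 0, 0, 0, 0, 0, 6]
    - [0, 0, 0, 0, 0, 0, 6]

```text
time: 13.3
ee_pos: [0.5996, 0.1284, 0.0268]
eef_rot: [0.743, -0.669, 0.0, -0.0]
ft_force: [-1.8, 0.1, 0.2]
width: 0.0604
```

play_rows:
  commands:
    - [0.3, 0.03, 0, 0, 0, 0, 6]
    - [0.2, 0.02, 0, 0, 0, 0, 6]
    - [0, 0, 0, 0, 0, 0, 6]
    - [0, 0, 0, 0, 0, 0, 6]

```text
time: 13.8
ee_pos: [0.6045, 0.1289, 0.0267]
eef_rot: [0.743, -0.669, 0.0, -0.0]
ft_force: [-1.8, -0.7, 1.4]
width: 0.06
```

play_rows:
  commands:
    - [0.3, 0.03, 0, 0, 0, 0, 6]
    - [0.2, 0.02, 0, 0, 0, 0, 6]
    - [0, 0, 0, 0, 0, 0, 6]
    - [0, 0, 0, 0, 0, 0, 6]

```text
time: 14.3
ee_pos: [0.6094, 0.1293, 0.0269]
eef_rot: [0.743, -0.669, 0.0, 0.0]
ft_force: [-5.2, -0.2, 4.4]
width: 0.0602
```

play_rows:
  commands:
    - [0.3, 0.03, 0, 0, 0, 0, 6]
    - [0.2, 0.02, 0, 0, 0, 0, 6]
    - [0, 0, 0, 0, 0, 0, 6]
    - [0, 0, 0, 0, 0, 0, 6]

```text
time: 14.8
ee_pos: [0.6096, 0.1293, 0.0265]
eef_rot: [0.743, -0.669, -0.002, 0.004]
ft_force: [-27.3, -6.4, 21.4]
width: 0.0599
```

It's hard against the far strip: stalled at 27 N with yaw 6.0°. I back away and look at both seams.

play_rows:
  commands:
    - [-0.6, -0.06, 0, 0, 0, 0, 6]
    - [-1.5, -0.16, 0, 0, 0, 0, 6]
    - [-1.5, -0.16, 0, 0, 0, 0, 6]
    - [0, 0, 2, 0, 0, 0, 6]
    - [0, 0, 4, 0, 0, 0, 6]
    - [0, 0, 4, 0, 0, 0, 6]
    - [0, 0, 2, 0, 0, 0, 6]
    - [-3, -3, 0, 0, 0, 0.157, 4]
    - [-3, -4, 0, 0, 0, 0.157, 4]
    - [0, -5, 0, 0, 0, 0.157, 4]
    - [0, -5, 0, 0, 0, 0.157, 4]
    - [0, 0, 0, 0, 0, 0, 4]

```text
time: 16.3
ee_pos: [0.5185, -0.0488, 0.1467]
eef_rot: [0.913, -0.409, 0.0, 0.001]
ft_force: [0.7, 0.1, 0.1]
width: 0.0404
```

```bash
python3 - <<'E'
from h import *
a=snap('scene','s6');b=snap('top','t6')
A=cv2.resize(a['img'][210:290,270:355],(400,376),interpolation=2);B=cv2.resize(b['img'][125:205,185:270],(400,376),interpolation=2)
cv2.imwrite('pics/m6.png',cv2.convertScaleAbs(np.hstack([A,B]),alpha=1.8)[:,:,::-1])
E
```

```text
(no output)
```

View pics/m6.png

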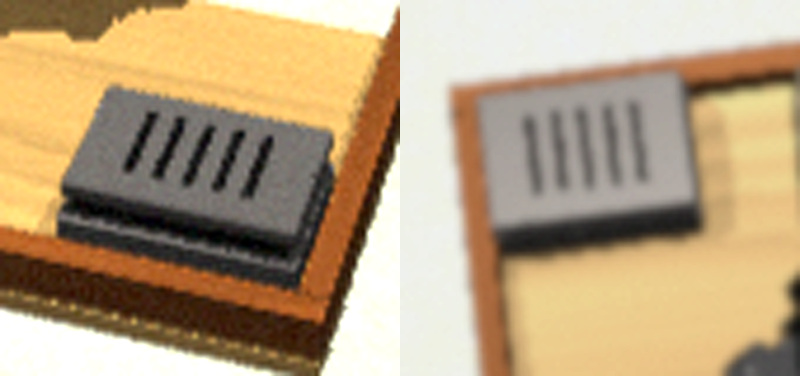

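Both seams look closed and the cover is still proud. I add a light confirming nudge on the right face towards the left strip.

play_rows:
  commands:
    - [2.44, 1.38, 0, 0, 0, 0.1585, 3]
    - [2.44, 1.38, 0, 0, 0, 0.1585, 3]
    - [2.44, 1.38, 0, 0, 0, 0.1585, 3]
    - [2.44, 1.38, 0, 0, 0, 0.1585, 3]
    - [2.44, 1.38, 0, 0, 0, 0.1585, 3]
    - [2.44, 1.38, 0, 0, 0, 0.1585, 3]
    - [0, 0, 0, 0, 0, 0, 3]
    - [0, 0, -4, 0, 0, 0, 3]
    - [0, 0, -4, 0, 0, 0, 3]
    - [0, 0, -3, 0, 0, 0, 3]
    - [0, 0, -1, 0, 0, 0, 3]
    - [0, 0, 0, 0, 0, 0, 3]

```text
time: 17.9
ee_pos: [0.6646, 0.0393, 0.027]
eef_rot: [0.998, 0.056, -0.0, -0.0]
ft_force: [1.1, 0.3, 0.0]
width: 0.03
```

play_rows:
  commands:
    - [-0.11, 1, 0, 0, 0, 0, 3]
    - [-0.09, 0.8, 0, 0, 0, 0, 3]
    - [-0.02, 0.2, 0, 0, 0, 0, 3]
    - [-0.02, 0.2, 0, 0, 0, 0, 3]
    - [-0.02, 0.2, 0, 0, 0, 0, 3]
    - [-0.02, 0.2, 0, 0, 0, 0, 3]
    - [0, 0, 0, 0, 0, 0, 3]

```text
time: 18.77
ee_pos: [0.6627, 0.0614, 0.0271]
eef_rot: [0.998, 0.055, 0.0, 0.002]
ft_force: [0.1, -8.2, 6.5]
width: 0.03
```

play_rows:
  commands:
    - [-0.03, 0.3, 0, 0, 0, 0, 3]
    - [0, 0, 0, 0, 0, 0, 3]
    - [0, 0, 0, 0, 0, 0, 3]
    - [0.05, -0.6, 0, 0, 0, 0, 3]
    - [0.1, -1.3, 0, 0, 0, 0, 3]
    - [0.1, -1.3, 0, 0, 0, 0, 3]
    - [0, 0, 3, 0, 0, 0, 0]
    - [0, 0, 4, 0, 0, 0, 0]
    - [0, 0, 3, 0, 0, 0, 0]
    - [0, 0, 0, 0, 0, 0, 0]

```text
time: 20.02
ee_pos: [0.6656, 0.0356, 0.1292]
eef_rot: [0.998, 0.056, 0.002, -0.0]
ft_force: [0.1, 1.1, -1.2]
width: 0.0022
```

```bash
python3 - <<'E'
from h import *
a=load('s6');b=load('t6')
# cover corners from m6 (right half top view; left half scene)
f=85/400;g=80/376
cb=lambda x,y:((x-400+.5)*f-.5+185,(y+.5)*g-.5+125); ca=lambda x,y:((x+.5)*f-.5+270,(y+.5)*g-.5+210)
B=[(478,93),(683,72),(701,208),(496,230)];A=[(290,240),(64,190),(110,88),(334,135)]
X=[]
for x,y in zip(A,B): X.append(onz(b,*cb(*y),.082));print(tri(a,ca(*x),b,cb(*y)),X[-1])
X=np.array(X);print(X.mean(0));v=(X[0]+X[3]-X[1]-X[2])/2;print(np.degrees(np.arctan2(v[1],v[0]))-90)
E
```

```text
[0.69999692 0.19887848 0.07666781] [0.69837845 0.19797855 0.082     ]
[0.70991374 0.07578503 0.07356439] [0.70814575 0.07298209 0.082     ]
[0.62351698 0.06570394 0.07448967] [0.62220782 0.06371626 0.082     ]
[0.61283394 0.19033717 0.07627175] [0.61211343 0.18734597 0.082     ]
[0.66021136 0.13050572 0.082     ]
4.567417179155598
```

The centre is at (0.660, 0.131) and the nudge stalled at the same place as the first contact (local y −132.8 against −132.7 mm), so the pod is seated. Now I press the cover with the fingers shut.

play_rows:
  commands:
    - [-0.14, 2.4, 0, 0, 0, 0, 0]
    - [-0.14, 2.4, 0, 0, 0, 0, 0]
    - [-0.14, 2.4, 0, 0, 0, 0, 0]
    - [-0.14, 2.34, 0, 0, 0, 0, 0]
    - [0, 0, -1.5, 0, 0, 0, 0]
    - [0, 0, -1.5, 0, 0, 0, 0]
    - [0, 0, -0.8, 0, 0, 0, 0]
    - [0, 0, 0, 0, 0, 0, 0]
    - [0, 0, 0, 0, 0, 0, 0]

```text
time: 21.15
ee_pos: [0.6589, 0.131, 0.0891]
eef_rot: [0.998, 0.056, 0.0, -0.0]
ft_force: [0.5, -0.6, 0.8]
width: 0.0003
```

play_rows:
  commands:
    - [0, 0, -0.3, 0, 0, 0, 0]
    - [0, 0, -0.3, 0, 0, 0, 0]
    - [0, 0, -0.3, 0, 0, 0, 0]
    - [0, 0, -0.3, 0, 0, 0, 0]
    - [0, 0, -0.3, 0, 0, 0, 0]
    - [0, 0, -0.3, 0, 0, 0, 0]
    - [0, 0, 0, 0, 0, 0, 0]

```text
time: 22.02
ee_pos: [0.6584, 0.1312, 0.0704]
eef_rot: [0.998, 0.056, -0.0, 0.0]
ft_force: [0.1, 0.2, 0.1]
width: 0.0005
```

```bash
python3 - <<'E'
from h import *
a=snap('scene','s7')
A=cv2.resize(a['img'][200:285,260:360],(800,680)[:2],interpolation=2)[:600]
cv2.imwrite('pics/m7.png',cv2.convertScaleAbs(A,alpha=1.9)[:,:,::-1])
E
```

```text
(no output)
```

View pics/m7.png

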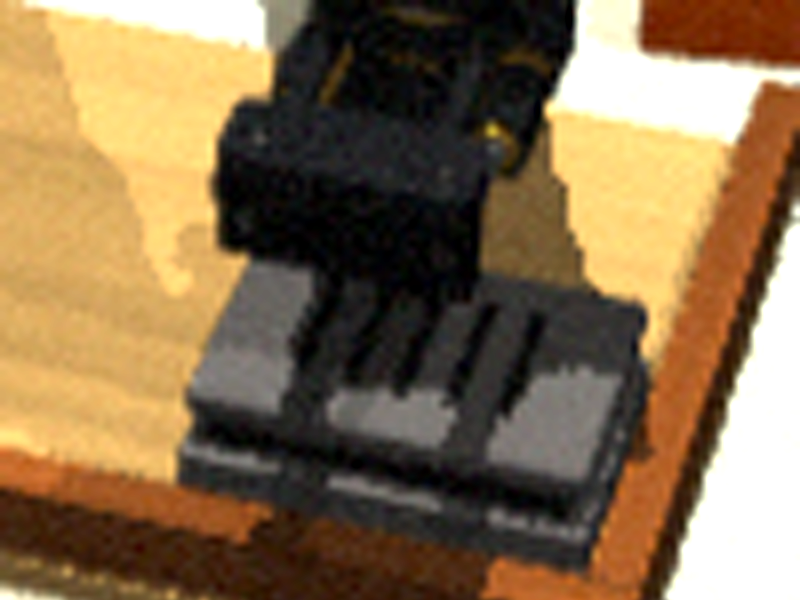

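The gap is still open at TCP z = 70 mm with no force, so the shut tips must have dipped into the middle slot. I lift out, turn 90° and press with the fingers open 8 cm, on the solid parts either side of the slots (slots ±37 mm, fingers ±40–55 mm).

play_rows:
  commands:
    - [0, 0, 1, 0, 0, 0, 0]
    - [0, 0, 1.5, 0, 0, 0, 0]
    - [0, 0, 2, 0, 0, 0, 0]
    - [0.02, 0, 0, 0, 0, -0.157, 8]
    - [0.02, 0, 0, 0, 0, -0.157, 8]
    - [0.02, 0, 0, 0, 0, -0.157, 8]
    - [0.02, 0, 0, 0, 0, -0.157, 8]
    - [0.02, 0, 0, 0, 0, -0.157, 8]
    - [0.02, 0, 0, 0, 0, -0.157, 8]
    - [0.02, 0, 0, 0, 0, -0.157, 8]
    - [0.02, 0, 0, 0, 0, -0.157, 8]
    - [0, 0, 0, 0, 0, -0.157, 8]
    - [0, 0, 0, 0, 0, -0.157, 8]
    - [0, 0, 0, 0, 0, 0, 8]
    - [0, 0, 0, 0, 0, 0, 8]

```text
time: 23.95
ee_pos: [0.6604, 0.1315, 0.1165]
eef_rot: [0.747, -0.664, 0.0, -0.0]
ft_force: [-0.2, -0.3, -0.8]
width: 0.0801
```

play_rows:
  commands:
    - [0, 0, -1, 0, 0, 0, 8]
    - [0, 0, -1, 0, 0, 0, 8]
    - [0, 0, -0.6, 0, 0, 0, 8]
    - [0, 0, -0.3, 0, 0, 0, 8]
    - [0, 0, -0.3, 0, 0, 0, 8]
    - [0, 0, -0.3, 0, 0, 0, 8]
    - [0, 0, -0.3, 0, 0, 0, 8]
    - [0, 0, 0, 0, 0, 0, 8]

```text
time: 24.95
ee_pos: [0.66, 0.1312, 0.0774]
eef_rot: [0.746, -0.666, -0.0, 0.0]
ft_force: [-0.3, -0.3, -0.0]
width: 0.0801
```

play_rows:
  commands:
    - [0, 0, -0.3, 0, 0, 0, 8]
    - [0, 0, -0.2, 0, 0, 0, 8]
    - [0, 0, 0, 0, 0, 0, 8]

```text
time: 25.32
ee_pos: [0.66, 0.1312, 0.0724]
eef_rot: [0.746, -0.666, -0.0, 0.0]
ft_force: [0.2, 0.2, -0.1]
width: 0.0801
```

play_rows:
  commands:
    - [0, 0, -0.2, 0, 0, 0, 8]
    - [0, 0, -0.2, 0, 0, 0, 8]
    - [0, 0, 0, 0, 0, 0, 8]

```text
time: 25.7
ee_pos: [0.66, 0.1312, 0.0684]
eef_rot: [0.746, -0.666, -0.0, 0.0]
ft_force: [-0.4, 0.5, -0.4]
width: 0.0803
```

```bash
python3 - <<'E'
from h import *
a=snap('scene','s8');b=snap('top','t8');c=load('s7')
tc=np.array([.660,.1312,.0684]);d=np.array([-.108,.994,0])
def crop(c,r0,c0,w,h,f,pts):
    A=cv2.convertScaleAbs(cv2.resize(c['img'][r0:r0+h,c0:c0+w],None,fx=f,fy=f,interpolation=2),alpha=2.2).copy()
    for p in pts:
        u,v=proj(c,p);cv2.circle(A,(int((u+.5-c0)*f),int((v+.5-r0)*f)),2,(255,0,255),-1)
    return A
A=crop(a,200,265,90,75,5,[tc,tc+d*.047,tc-d*.047])
B=crop(c,200,265,66,75,5,[np.array([.6584,.1312,.0704])])
print(A.shape,B.shape)
cv2.imwrite('pics/m8.png',np.hstack([A,B])[:,:,::-1])
E
```

```text
(375, 450, 3) (375, 330, 3)
```

View pics/m8.png

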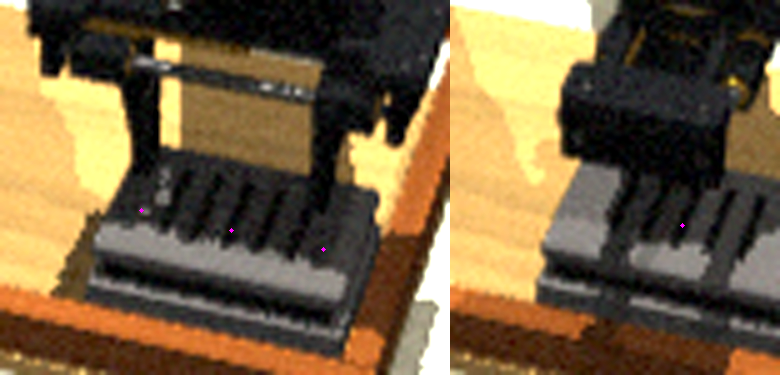

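The tips stop visibly above the projected TCP marks, so I'll compute the tips' true height.

```bash
python3 - <<'E'
from h import *
a=load('s8');n=np.array([.994,.108,0]);tc=np.array([.660,.1312,.0684])
for x,y in[(145,178),(320,208)]:
    u,v=(x+.5)/5+264.5,(y+.5)/5+199.5
    for off in(0,.009):
        o,d=ray(a,u,v);print(off,o+d*((tc+n*off-o)@n)/(d@n))
g=cv2.cvtColor(a['img'],cv2.COLOR_RGB2GRAY)
for u in(292,293,294,295,326,327,328,329,330): print(u,g[220:252,u])
E
```

```text
0 [0.66487666 0.08631667 0.08995898]
0.009 [0.67354568 0.08983794 0.09777789]
0 [0.65524699 0.17494526 0.09430161]
0.009 [0.66400245 0.17767096 0.10208155]
292 [ 0  1  5  3  3  6  1  3  9  4  1  2  8  3  0 17 14 16 11 17 15 12 19 21
 35 62 65 67 66 65 62 34]
293 [ 8  3  7  6  3  3  2  9  5  7  2  7  1  2 10 16 16 19 16 23 16 33 44 16
 36 67 66 66 68 64 63 44]
294 [ 5  7  1  7  7 12  4  5  2  5  6  0  3  7  0 10 19 16 20 22 19 29 51 16
 35 65 67 66 67 67 62 50]
295 [ 7  5  4  1  5  0  7  0  1  0  6 13  0  7 15 21 18 19 18 16 15 20 18 14
 24 41 71 68 67 66 66 56]
326 [27 46 51 52 54 50 47 54 53 51 48 46 51 52 43 15  9 12 12  8  9  6  0  5
  0  9 18 14 18 20 19 29]
327 [18 22 26 24 24 28 31 24 20 20 19 24 23 14  9  1 10  6  3 12  4  6 11 13
 19 19 12 18 18 17  9 15]
328 [ 5  5  5  7  9  9 15  1  0 11 10  3 11  7  0  5  7  7  1  2  4  2 14 20
 20 16 16 16 21 10 16 12]
329 [ 4 10  8  2  7  0  0  4  5  4  4  1  2  5  9  0  0  1  4  3  1  0  2 20
 18 17  7 20 17 15 15 20]
330 [ 4 15  7  5  7  6  0  5  4  0  0  0  2  2  0  7  0  0  1  0  5 10 16 21
 21 18 18 20 17 21 20 21]
```

The tips are really at z ≈ 0.09–0.095, about 20 mm above the reported TCP, so they were hanging above the cover and haven't touched it at all. The slot guess was wrong. I keep descending here, guided by force.

play_rows:
  commands:
    - [0, 0, -0.3, 0, 0, 0, 8]
    - [0, 0, -0.2, 0, 0, 0, 8]
    - [0, 0, -0.2, 0, 0, 0, 8]
    - [0, 0, 0, 0, 0, 0, 8]

```text
time: 26.3
ee_pos: [0.66, 0.1312, 0.0614]
eef_rot: [0.746, -0.666, -0.0, 0.0]
ft_force: [-0.0, -0.2, -0.3]
width: 0.0798
```

play_rows:
  commands:
    - [0, 0, -0.2, 0, 0, 0, 8]
    - [0, 0, -0.2, 0, 0, 0, 8]
    - [0, 0, 0, 0, 0, 0, 8]

```text
time: 26.68
ee_pos: [0.66, 0.1312, 0.0574]
eef_rot: [0.746, -0.666, -0.0, 0.0]
ft_force: [0.2, -0.4, -1.2]
width: 0.0799
```

play_rows:
  commands:
    - [0, 0, -0.2, 0, 0, 0, 8]
    - [0, 0, -0.2, 0, 0, 0, 8]
    - [0, 0, 0, 0, 0, 0, 8]

```text
time: 27.05
ee_pos: [0.66, 0.1312, 0.0534]
eef_rot: [0.746, -0.666, -0.0, 0.0]
ft_force: [-0.5, 0.4, -0.2]
width: 0.0802
```

play_rows:
  commands:
    - [0, 0, -0.2, 0, 0, 0, 8]
    - [0, 0, -0.1, 0, 0, 0, 8]
    - [0, 0, 0, 0, 0, 0, 8]

```text
time: 27.42
ee_pos: [0.6602, 0.1313, 0.0509]
eef_rot: [0.746, -0.666, 0.0, -0.0]
ft_force: [-1.0, 0.2, 2.9]
width: 0.0804
```

```bash
python3 - <<'E'
from h import *
a=snap('scene','s9');o=load('s6')
g=cv2.GaussianBlur(cv2.cvtColor(a['img'],cv2.COLOR_RGB2GRAY),(3,3),0);h=cv2.GaussianBlur(cv2.cvtColor(o['img'],cv2.COLOR_RGB2GRAY),(3,3),0)
for v in range(218,274,2): print(v,' '.join('%2d'%x for x in g[v,280:345:2]),'|',' '.join('%2d'%x for x in h[v,280:345:2]))
E
```

```text
218  8  6  7  8  9 24 43 53 59 57 63 43 45 48 51 52 50 48 50 51 50 49 46 39 27  5  4  6  7 15 19 15 26 | 121 121 106 81 83 87 116 119 118 118 118 119 120 120 118 118 118 118 118 118 118 119 118 119 119 119 120 121 121 122 123 123 124
220 23 14  8  7  6 19 13 14 27 36 23 20 22 23 30 35 41 42 50 51 50 51 52 52 40  7  5  8  4 10 15 13 18 | 115 116 119 120 120 121 120 120 120 121 121 120 118 117 119 118 119 119 118 119 119 119 119 118 118 118 119 120 119 119 122 121 122
222 99 85 64 53 25  8  4  7 26 99 64 35 31 27 28 23 23 23 37 50 39 46 49 50 25 12 14 12  4  4  6  5  6 | 112 112 111 110 113 114 116 119 120 121 122 119 120 120 119 119 119 118 117 118 118 118 119 120 120 121 119 119 120 120 119 120 121
224 109 113 114 112 84  9  4  8 31 112 96 52 50 49 47 43 37 32 34 41 31 51 58 32 16 16 19 17 14  9 12 13  4 | 114 114 114 112 112 111 110 111 111 114 114 117 118 120 120 119 119 118 118 118 118 116 117 117 118 118 118 120 120 120 120 120 120
226 109 115 115 114 100 17  4  5 38 112 97 48 47 48 49 50 50 51 48 46 41 37 34 26 10  8  9 11 13 14 26 22  5 | 115 115 116 114 113 114 112 112 113 113
[... 4238 characters left out ...]
 55 64 64 65 65 64 64 60 57 49 40 36 27 25 23 23 24 29 34 38 42 44 45 35 63 62 61 42 30
268 22 23 23 24 26 30 37 48 52 60 63 64 64 64 64 62 59 53 43 41 33 28 23 23 21 27 27 46 62 62 58 27 39 | 23 21 21 21 26 30 37 48 50 59 64 62 62 62 63 61 57 54 42 39 31 25 24 23 23 26 26 45 62 61 61 31 55
270 22 24 23 24 24 22 22 21 25 31 32 43 49 54 61 62 62 62 62 63 57 58 48 40 37 27 28 54 62 63 54 23 53 | 22 22 22 23 21 22 22 22 24 29 33 42 46 53 61 61 62 61 62 62 57 55 47 41 36 26 26 54 62 62 55 25 74
272 25 24 21 21 21 23 23 21 22 22 21 24 24 27 30 36 47 52 60 60 61 61 61 62 59 56 52 51 57 57 39 28 63 | 25 23 20 20 20 21 20 21 21 19 22 22 20 23 30 36 47 53 59 60 62 61 60 61 59 55 50 53 57 58 40 30 118
```

Contact just began at TCP z ≈ 0.0515 (2.9 N); at this opening the tips sit about 30 mm above the TCP. The pixel table shows the pod and its cover edge unmoved. I press down from here, expecting home near TCP z 0.039.

play_rows:
  commands:
    - [0, 0, -0.2, 0, 0, 0, 8]
    - [0, 0, -0.2, 0, 0, 0, 8]
    - [0, 0, -0.2, 0, 0, 0, 8]
    - [0, 0, 0, 0, 0, 0, 8]

```text
time: 27.98
ee_pos: [0.6602, 0.1312, 0.0452]
eef_rot: [0.746, -0.666, 0.0, -0.0]
ft_force: [-3.3, -1.7, 5.3]
width: 0.0799
```

play_rows:
  commands:
    - [0, 0, -0.2, 0, 0, 0, 8]
    - [0, 0, -0.2, 0, 0, 0, 8]
    - [0, 0, -0.1, 0, 0, 0, 8]
    - [0, 0, 0, 0, 0, 0, 8]

```text
time: 28.48
ee_pos: [0.6602, 0.1313, 0.0402]
eef_rot: [0.746, -0.666, 0.0, -0.0]
ft_force: [-3.3, -1.0, 6.3]
width: 0.08
```

play_rows:
  commands:
    - [0, 0, -0.1, 0, 0, 0, 8]
    - [0, 0, -0.1, 0, 0, 0, 8]
    - [0, 0, 0, 0, 0, 0, 8]

```text
time: 28.85
ee_pos: [0.6603, 0.1313, 0.0395]
eef_rot: [0.746, -0.666, 0.0, -0.0]
ft_force: [-7.5, -3.3, 16.2]
width: 0.0801
```

It's bottoming out: z stalls at 0.0395, which is 12 mm of travel, and the force is rising. One more millimetre to seat it, then up and clear.

play_rows:
  commands:
    - [0, 0, -0.1, 0, 0, 0, 8]
    - [0, 0, 0, 0, 0, 0, 8]
    - [0, 0, 0, 0, 0, 0, 8]

```text
time: 29.22
ee_pos: [0.6603, 0.1313, 0.0395]
eef_rot: [0.746, -0.666, 0.001, -0.0]
ft_force: [-10.6, -3.7, 22.4]
width: 0.0798
```

play_rows:
  commands:
    - [0, 0, 0.3, 0, 0, 0, 8]
    - [0, 0, 1, 0, 0, 0, 8]
    - [0, 0, 3, 0, 0, 0, 8]
    - [0, 0, 4, 0, 0, 0, 8]
    - [0, 0, 4, 0, 0, 0, 8]
    - [-2, -4, 2, 0, 0, 0, 8]
    - [-2, -5, 0, 0, 0, 0, 8]
    - [-2, -5, 0, 0, 0, 0, 8]
    - [-2, -5, 0, 0, 0, 0, 8]
    - [-2, -5, 0, 0, 0, 0, 8]
    - [-2, -5, 0, 0, 0, 0, 8]
    - [0, 0, 0, 0, 0, 0, 8]
    - [0, 0, 0, 0, 0, 0, 8]

```text
time: 30.85
ee_pos: [0.5405, -0.158, 0.1799]
eef_rot: [0.746, -0.666, 0.0, -0.0]
ft_force: [0.3, 1.2, -0.2]
width: 0.0801
```

```bash
python3 - <<'E'
from h import *
a=snap('scene','s10');b=snap('top','t10');o=load('s6');ob=load('t6')
G=lambda c:cv2.GaussianBlur(cv2.cvtColor(c['img'],cv2.COLOR_RGB2GRAY),(3,3),0)
g,h=G(a),G(o)
for u in(290,300,310,320,330): print(u,'now',g[228:276:1,u],'\n   was',h[228:276,u])
gb,hb=G(b),G(ob)
for v in(150,160,168): print('top row',v,gb[v,200:250],'\n was',hb[v,200:250])
for u in(215,235): print('top col',u,gb[135:182,u],'\n was',hb[135:182,u])
# other things: changed pixels since start outside board
d=np.abs(b['img'].astype(int)-load('t0')['img']).sum(2)>60
n,l,st,ce=cv2.connectedComponentsWithStats(d.astype(np.uint8))
for s in st[1:]:
    if s[4]>25: print('changed',s)
E
```

```text
290 now [114 116 118 117 117 116 111 102  91  82  76  70  66  65  66  65  65  66
  66  66  65  66  67  66  63  54  38  25  26  38  40  30  23  27  41  59
  66  66  61  47  30  22  22  22  23  23  26  40] 
   was [116 117 115 111 102  91  83  76  70  67  66  66  66  66  67  66  66  67
  67  66  67  62  48  30  19  12   6  12  34  52  46  30  23  28  42  59
  66  68  64  49  30  23  22  21  21  22  26  41]
300 now [113 115 115 114 102  79  66  64  61  56  51  42  32  26  23  25  30  37
  50  60  64  65  65  65  65  65  64  58  44  30  31  44  46  31  22  24
  38  55  63  64  62  50  32  23  22  21  20  21] 
   was [106  90  73  66  64  61  55  48  38  27  20  22  29  39  48  54  59  64
  66  65  65  64  65  62  51  34  22  13   6   9  27  46  45  29  22  27
  43  59  64  65  64  51  33  23  22  22  22  21]
310 now [109 112 113 114 115 113 101  80  67  65  62  58  60  63  64  65  63  58
  50  41  34  28  24  25  38  55  63  63  63  59  46  29  25  37  43  32
  24  26  37  52  60  63  61  52  37  27  24  24] 
   was [113 113 106  89  72  65  63  61  62  63  64  64  63  61  55  46  36  30
[... 2481 characters left out ...]
 81  73  67  65  65  65
  65  65  65  66  68  70  71  72  74  76  81  87  93  97  97  93  81  62
  41  26  20  23  37  58  80  97 106 111 113] 
 was [132 126 114  96  82  78  81  86  89  89  87  80  73  69  67  66  66  66
  67  67  66  66  67  68  69  69  70  74  82  90  95  95  92  82  63  42
  27  20  18  22  35  56  79  95 104 108 111]
changed [  267   115   120   294 18418]
changed [202 142  44  10 197]
changed [206 147  44  34 907]
changed [ 255  167   47   42 1440]
changed [ 342  220   37   42 1012]
changed [  292   290   268   130 19237]
changed [257 377  26  20 215]
changed [239 382  17  38 326]
changed [249 401  11  19  90]
changed [254 406  12  14  91]
changed [282 413   8   7  46]
```

```bash
python3 - <<'E'
from h import *
d=np.abs(load('s10')['img'].astype(int)-load('s0')['img']).sum(2)>60
n,l,st,ce=cv2.connectedComponentsWithStats(d.astype(np.uint8))
print([list(s) for s in st[1:] if s[4]>15])
for t in('s0','s10'):
    i=load(t)['img'].astype(int)
    for m in((i[:,:,1]>2*i[:,:,0])&(i[:,:,1]>25),(i[:,:,0]>150)&(i[:,:,1]<110)&(i[:,:,2]<40)):
        n,l,st,ce=cv2.connectedComponentsWithStats(m.astype(np.uint8)); print(t,[(c.round(1),s[4]) for c,s in zip(ce[1:],st[1:]) if s[4]>150])
print(r.close_job())
E
```

```text
[[np.int32(191), np.int32(0), np.int32(67), np.int32(31), np.int32(1374)], [np.int32(337), np.int32(1), np.int32(21), np.int32(26), np.int32(186)], [np.int32(358), np.int32(4), np.int32(5), np.int32(14), np.int32(45)], [np.int32(145), np.int32(17), np.int32(45), np.int32(57), np.int32(582)], [np.int32(325), np.int32(30), np.int32(9), np.int32(9), np.int32(18)], [np.int32(214), np.int32(34), np.int32(15), np.int32(7), np.int32(29)], [np.int32(136), np.int32(36), np.int32(12), np.int32(8), np.int32(19)], [np.int32(129), np.int32(42), np.int32(15), np.int32(13), np.int32(71)], [np.int32(205), np.int32(44), np.int32(10), np.int32(8), np.int32(37)], [np.int32(230), np.int32(45), np.int32(10), np.int32(8), np.int32(28)], [np.int32(331), np.int32(48), np.int32(49), np.int32(44), np.int32(608)], [np.int32(144), np.int32(51), np.int32(8), np.int32(20), np.int32(51)], [np.int32(224), np.int32(56), np.int32(9), np.int32(7), np.int32(37)], [np.int32(113), np.int32(74), np.int32(229), np.int32(198), np.int32(11377)], [np.int32(320), np.int32(75), np.int32(9), np.int32(24), np.int32(154)], [np.int32(369), np.int32(86), np.int32(9), np.int32(21), np.int32(106)], [np.int32(343), np.int32(96), np.int32(10), np.int32(5), np.int32(30)], [np.int32(362), np.int32(131), np.int32(14), np.int32(14), np.int32(71)]]
s0 [(array([200.1, 190.4]), np.int32(2528))]
s0 []
s10 [(array([200.3, 190.7]), np.int32(2630))]
s10 [(array([357.4, 177.9]), np.int32(431))]
the job is handed in; nothing more can be done
None
```

The pod is in the fence corner and its cover is pressed home. The job is handed in at about 31 s of robot time.

**What I did**
- **Slide:** I pushed the pod along an arc to the left strip, turning it square on the way, then along that strip to the far strip. A light confirming nudge towards the left strip followed.
- **Press:** With the pod seated, I pressed the cover straight down with the open fingers, then lifted the arm clear.

**What the last checks showed**
- **Against the fence:** Both pushes stalled on contact, at 27 N on the far strip and 12.6 N on the left. The confirming nudge stalled within 0.1 mm of the earlier stop. The tool yaw was 6.0° against the board's 6.2°.
- **Cover:** It travelled about 12 mm at 5–6 N, then stopped hard at 22 N. In the last scene image its front edge is about 4 px lower all along, and the pod body has not moved.
- **Other things:** The green look-alikes' pixel centre is unchanged. I made no separate measurement of the stray pad, bowl, tin, brush, spray or pad stack after the move. The arm and its shadow now cover part of the view, and I planned no contact with any of them.

**What disagreed or failed**
- **Yaw in the image:** The pod's yaw from hand-picked image corners came out at 4.6°. I took this as pixel error and relied on the contacts.
- **Fingertip height:** The fingertips turned out to sit well above the reported TCP, about 30 mm when open 8 cm. My first press therefore stopped in the air, and my guess that the tips had entered a slot was wrong. For the same reason the pushes pressed higher on the pod than planned.
- **Cover height:** Triangulated cover heights were 73–79 mm where 82 mm was expected.

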